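# Close the dry-bath lid without a bump

### The job

The lid of the dry-bath heater stands open, leaning back a little past upright. Nudge it forward over its balance point with a fingertip, catch it on the outside of a finger as it falls, and lower it gently on the finger until it is fully shut, so the open samples inside get no jolt; then move clear. Never pinch, grip or force the lid, and leave the other things on the bench where they stand.

Things in the scene. Friction and masses are not known exactly. Their poses are not given: they have to be found in the camera images.
- heater: Dry-bath heater, fixed to the bench: grey box 150 (x) x 200 (y) x 80 (z) mm, open on top over an aluminium tube block. Origin: centre of its underside on the bench; its x axis points from the front panel (facing the robot, at x = -75 mm) to the hinge side (x = +75 mm). Only its place and its yaw (about vertical) change.
- lid_joint (a joint): Lid angle in rad: 0 shut (level), pi/2 upright, 1.8 rear stop, where it leans at the start. It balances at about 1.52; below that it falls shut, slowed by a viscous damper: creeps near balance, takes 1.1 to 1.8 s from 1.4 to 0.8, and ends at about 0.85 to 1.35 rad/s, fast enough to jolt the samples if not held. No spring or latch, hardly any friction.
- lid: White lid, 0.28 to 0.44 kg: panel 150 (out from the hinge) x 200 mm, 10 mm thick, plus a central thumb tab 90 mm wide continuing it by 28 mm: tab end 178 mm from the hinge axis; shut, it overhangs the heater's front by 28 mm, underside 81 mm above the bench. Origin on the hinge axis, mid-width; the lid runs along its -x, underside at z = 0, outer face z = +10 mm.
- lid_edge (a point): Middle of the tab's end edge, on the underside: lid frame (-178, 0, 0) mm.
- hinge_mid (a point): Middle of the hinge axis, fixed on the heater: heater frame (75, 0, 81) mm; the axis lies along the heater's y.
- tip_box: Bystander, loose: pipette-tip box, 85 x 120 x 65 mm, blue with clear cover, 250 g. Origin: centre of its underside.
- tube_rack: Bystander, loose: white tube rack 70 x 160 x 92 mm with four capped tubes, 300 g. Origin: centre of its underside.
- vial: Bystander, loose: amber jar, 32 mm across, 60 mm tall, 50 g. Origin: centre of its underside.
- beaker: Bystander, loose: white open cup, 60 mm across, 70 mm tall, 120 g. Origin: centre of its underside.
- reagent: Bystander, loose: amber bottle, 60 mm across, 120 mm tall, 400 g. Origin: centre of its underside.
- marker: Bystander, loose: felt pen lying flat, 130 x 14 x 14 mm, along its x axis, 20 g. Origin: on the bench under the middle of the pen's barrel, which reaches 45 mm to its -x and 85 mm to its +x.

How it is judged (in metres and radians):
On the way, in this order (a step that is already met when the one before it is completed fails the run):
1. the lid is nudged forward over its balance point (value of joint lid_joint below 1.47 rad).
2. the lid is caught: it rests on a finger, nearly stopped, well before it is shut (contact force between the fingers and lid above 0.3 N and value of joint lid_joint between 0.15 and 1.25 rad and velocity of joint lid_joint above -0.5 rad/s), for 0.15 s.
3. the lid is shut (value of joint lid_joint below 0.02 rad), for 0.2 s.
At the end, for the whole second after the job is handed in: Lid shut (hinge under 0.02 rad) with nothing touching it, and every bystander within 15 mm of where it started (value of joint lid_joint below 0.02 rad and distance of each of tip_box, tube_rack, vial, beaker, marker, reagent from where it was at the start of the episode below 0.015 m).
It fails at once if the lid comes down with a bump: faster than 0.65 rad/s between 0.2 and 0.04 rad (the last 7 mm at the tab are not judged) (velocity of joint lid_joint below -0.65 rad/s and value of joint lid_joint between 0.04 and 0.2 rad).
It fails at once if the lid is pinched or forced (more than 15 N from the robot) (contact force between the arm and lid above 15 N).
It fails at once if the lid is pinched or forced (more than 15 N from the fingers) (contact force between the fingers and lid above 15 N).
It fails at once if a bystander is lifted, pushed away or tipped (distance of any of tip_box, tube_rack, vial, beaker, marker, reagent from where it was at the start of the episode above 0.03 m or angle between any of tip_box, tube_rack, vial, beaker, marker, reagent's own z axis and vertical above 0.3 rad).
It also fails if it takes over 48 s, if anything falls off the work surface, if the arm or the gripper's body presses on something with over 40 N, if the wrist force passes 120 N, or if a joint passes its speed limit or range.

### The arm

A 6-joint arm with a two-finger parallel gripper is mounted at the origin on the work surface. World frame = base frame: x ahead of the robot, y to its left, z up, the work surface at z = 0. Lengths are in m, angles in degrees, forces in N, time in s.
With the tool pointing down it reaches from about 0.35 to 0.875 m from the base axis. Payload 4.2 kg.
Tool frame: the origin (TCP) lies midway between the tips of the shut fingers; the grasp point (between the pads) lies 19 mm behind it; x points along the fingers, y is the direction in which the jaws open and shut, and the axes are right-handed (so a half turn about x gives the same grasp; the last joint's range is limited). The gripper opens to 87 mm and grips with 3 to 60 N. Pads are 19 mm wide; open, the fingers measure 117 mm over their backs; the gripper's body (75 mm by 190 mm) begins 51 mm behind the grasp point.
Start: joints at [79.561, 22.042, 0.453, 0, -68.411, -14.817], TCP at [0.267, 0.565, 0.223] pointing down, gripper open.
Joint ranges: [-179.83, 179.83], [-69.29, 118.12], [-61.27, 80.66], [-181.25, 117.63], [-171.15, -9.14], [-177.46, 177.46]. Speed limits (degrees/s): [159.86, 159.86, 180, 180, 180, 180].

### API

Orientations are given as a 3x3 rotation matrix whose columns are the frame's x, y, z axes.
In Python, from station import r gives the robot as it stands.
- The arm moves only by the tool play_rows, never from a script. Its argument "plan" is a list that holds one entry, the list of rows, each a list of 6 numbers: the shift along the tool's x, y, z in cm, then the turn, a rotation vector about the tool's x, y, z in units of 10 degrees (1.0 is 10 degrees). A call has 1 to 5 rows; each row is the pose to reach, as a shift and turn from the pose commanded when the call began, along the tool's axes at that moment; what a row does not reach only later rows make up. A row lasts 1/8 s, in which the tool goes at most 62.5 mm and 10.7 degrees, less where a joint would pass 70% of its speed; a pose out of reach is approached as far as the arm can. A call with a gripper value outside its range is refused whole. "hand" is the opening, from 0 (shut) to 1 (fully open), set as the call begins (left out, the last holds). The fingers move at their own pace and stop on an object; the grip force is fixed at half the most. Time passes only in rows, so rows that repeat a pose let the fingers close. It gives the time, the measured TCP pose, the force and the opening at its end, in the units of the state.
- r.sense(): the state, without advancing time (a new reading comes with each control period).
- r.capture(name): name is "scene" or "top" or "wrist"; returns (picture, depth): 420x560x3 uint8, blue, green, red; 420x560 float32, m along the optical axis (not along the pixel's ray), 0 where there is no reading.
- r.get_calibration(name): a dict with "vfov" (degrees; the focal length in pixels is half the picture's height over the tangent of half this angle, whatever the lens; pixels are square), "cx", "cy" (the principal point, pixels), "rvec" (rotation vector, rad) and "tvec" (3), from world to camera coordinates, as OpenCV has them. Camera axes: x right, y down, z forward; pixel columns grow to the right and rows downward; lengths in m; the calibration is good to about 2 mm. A picture is of the moment at which its call begins: read the wrist's pose just before it. get_calibration takes no time and is no camera call; for the wrist camera it gives the pose at the moment of the call.
- r.finish_job(): hands the job in, once; it reports no verdict.
The state is a dict: "time_s": time; "joints": joint angles; "joint_velocities": joint speeds; "effort": joint torques, N m; "tcp_pos": TCP position; "ee_rot": TCP orientation; "wrist_force": force on the tool from outside, world axes, zero at the start; "moment": the same for the moment, N m; "gripper_width": opening from 0.0 (shut) to 1.0 (fully open).
Only numpy, scipy, OpenCV 4.12 (cv2) and the standard library are available. Lean on these libraries where they do the work, as an engineer would, in place of code of your own. Each camera call takes 0.05 s, during which the arm holds its last target.

## Working session

There is one attempt and no reset: what is moved stays moved. The work goes in short steps, Python scripts to look and compute and a tool call to move; the robot and the scene stay as the last step left them, time stands still between calls to the robot, and variables do not carry over. Pictures are saved under pics/ and viewed, and the job is handed in when it is done.

Besides the shell and the picture viewer there is one more tool, called after "Emit:" in YAML: its name, and indented under it one key for each argument. play_rows: Moves the arm, as the interface text tells. Its arguments: {"type":"object","properties":{"plan":{"type":"array","items":{"type":"array","items":{"type":"array","items":{"type":"number"}}}},"hand":{"type":"number"}},"required":["plan"]}

```bash
ls; mkdir -p pics
python3 - <<'E'
from station import r
import cv2
print(r.sense())
for n in("scene","top"):
    p,d=r.capture(n); cv2.imwrite(f"pics/{n}0.png",p); print(n,r.get_calibration(n),d.min(),d.max())
E
```

```text
pics
{'time_s': 0.0, 'joints': array([ 7.95608639e+01,  2.20904354e+01,  3.79762233e-01, -2.93106722e-02,
       -6.84100402e+01, -1.48160888e+01]), 'joint_velocities': array([-0.04976193, -0.02954991,  0.03115527, -0.0110839 , -0.05317662,
        0.01293633]), 'effort': array([ 1.46861244e-04, -3.90666747e+01,  1.87399954e+01,  4.21971962e+00,
        1.09886113e-02, -1.83489396e-04]), 'tcp_pos': array([0.26638658, 0.56472541, 0.22146207]), 'ee_rot': array([[-8.49536036e-04, -4.26820991e-01, -9.04335734e-01],
       [-1.98573862e-03, -9.04333558e-01,  4.26821829e-01],
       [-9.99997668e-01,  2.15837492e-03, -7.92909786e-05]]), 'wrist_force': array([ 0.12879761, -0.87027612,  0.60574479]), 'moment': array([-0.03188071,  0.0200177 , -0.00869164]), 'gripper_width': 0.9977170817292886}
scene {'vfov': 44.9354061627961, 'cx': 281.4724167829325, 'cy': 208.27411625408266, 'rvec': array([ 2.08683928,  1.17106537, -0.49501595]), 'tvec': array([-0.33113577, -0.27526887,  1.29978094])} 0.0 3.4180706
top {'vfov': 55.57743367355973, 'cx': 285.4887024975426, 'cy': 204.52063615116288, 'rvec': array([ 2.18332853, -2.16862699,  0.0478281 ]), 'tvec': array([0.06602633, 0.58137361, 1.00144275])} 0.0 1.874877
```

View pics/scene0.png

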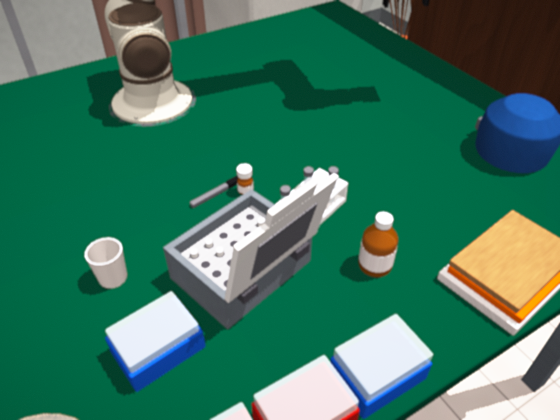

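View pics/top0.png

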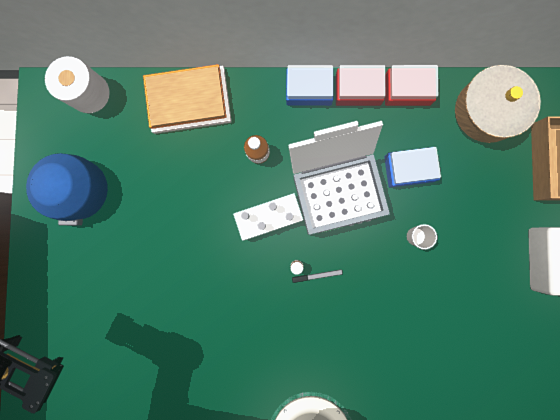

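The top view shows the heater at about (345,195), with the lid leaning back to about (337,145). The rack is at (268,217), vial (297,268), marker (317,275), beaker (424,237), tip box (413,167) and reagent (257,150). The gripper is at lower left. Next I'll measure positions.

```bash
cat > h.py <<'E'
import numpy as np,cv2
from station import r
def cal(n):
    c=r.get_calibration(n);R=cv2.Rodrigues(c["rvec"])[0];f=210/np.tan(np.radians(c["vfov"]/2))
    return R,np.array(c["tvec"]),f,c["cx"],c["cy"]
def cloud(n,d):
    R,t,f,cx,cy=cal(n); v,u=np.mgrid[:420,:560]
    P=np.stack([(u-cx)/f*d,(v-cy)/f*d,d],-1)
    return (P-t)@R
def onplane(n,u,v,z):
    R,t,f,cx,cy=cal(n);o=-R.T@t;w=R.T@np.array([(u-cx)/f,(v-cy)/f,1])
    return o+w*(z-o[2])/w[2]
def px(n,p):
    R,t,f,cx,cy=cal(n);q=R@np.array(p)+t
    return np.array([f*q[0]/q[2]+cx,f*q[1]/q[2]+cy])
E
python3 - <<'E'
from h import *
p,d=r.capture("top"); W=cloud("top",d); 
x=p[85:290,210:460]; cv2.imwrite("pics/crop.png",cv2.resize(x,None,fx=3,fy=3,interpolation=cv2.INTER_CUBIC)[:600,:800])
# things: height above bench
m=((W[...,2]>0.006)&(d>0)).astype(np.uint8)
n,l,s,c=cv2.connectedComponentsWithStats(m)
for i in range(1,n):
    if s[i,4]>60:
        q=W[l==i]; print(s[i],q.min(0).round(3),q.max(0).round(3))
for k,(u,v) in dict(tip=(413,163),beaker=(424,237),vial=(297,268),reag=(254,144),rack=(285,215)).items(): print(k,W[v,u].round(3))
# heater rim
q=W[150:240,285:400].reshape(-1,3); q=q[(abs(q[:,2]-.08)<.006)]
print(len(q),cv2.minAreaRect(q[:,:2].astype(np.float32)*1000))
E
```

```text
[  45   56   64   57 2522] [0.824 0.544 0.006] [0.934 0.654 0.116]
[ 143   64   88   70 4790] [0.77  0.216 0.006] [0.948 0.444 0.057]
[ 286   65   47   42 1872] [ 0.843 -0.047  0.006] [0.929 0.071 0.077]
[ 336   65  102   41 4008] [ 0.844 -0.307  0.006] [ 0.929 -0.059  0.076]
[ 455   65  105  135 6594] [ 0.598 -0.635  0.006] [ 0.916 -0.361  0.159]
[  234   121   156   119 10076] [ 0.492 -0.18   0.006] [0.742 0.198 0.257]
[244 135  26  29 563] [0.689 0.113 0.007] [0.748 0.172 0.123]
[ 385  147   56   41 1825] [ 0.629 -0.313  0.006] [ 0.727 -0.185  0.07 ]
[  26  153   82   73 4458] [0.525 0.535 0.006] [0.7   0.699 0.132]
[407 224  30  25 435] [ 0.475 -0.294  0.006] [ 0.533 -0.236  0.074]
[ 529  227   31   69 2005] [ 0.368 -0.579  0.006] [ 0.528 -0.546  0.094]
[290 260  13  14 145] [0.411 0.027 0.008] [0.44  0.057 0.064]
[292 270  50  13 259] [ 0.383 -0.073  0.007] [0.415 0.052 0.018]
[   0  335   64   79 2590] [0.083 0.466 0.009] [0.311 0.754 0.362]
[ 275  397   71   23 1180] [ 0.043 -0.082  0.006] [0.099 0.093 0.05 ]
tip [ 0.681 -0.242  0.067]
beaker [ 0.5   -0.287  0.004]
vial [0.423 0.04  0.06 ]
reag [0.716 0.142 0.12 ]
rack [0.553 0.07  0.048]
1430 ((599.8787231445312, -45.93464660644531), (152.2977752685547, 239.752685546875), 14.68842887878418)
```

View pics/crop.png

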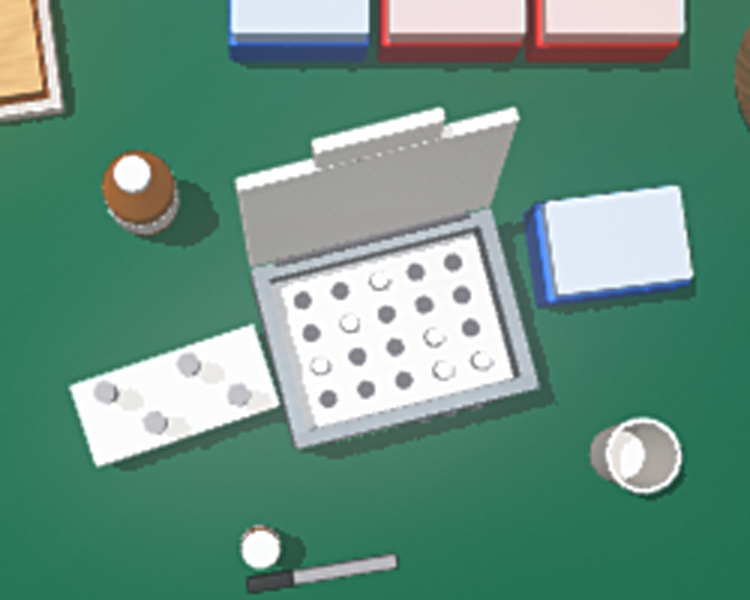

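Run:
```python
from h import *
C=[onplane("top",u/3+210-.33,v/3+85-.33,.08) for u,v in((300,446),(538,386),(490,210),(252,266))]
C=np.array(C);print(C.round(4)); print([np.linalg.norm(C[i]-C[(i+1)%4]).round(4) for i in range(4)])
e=C[3]-C[0];g=C[2]-C[1];s=C[0]-C[1];k=C[3]-C[2]
print([np.degrees(np.arctan2(a[1],a[0])).round(2) for a in(e,g)],[np.degrees(np.arctan2(-a[0],a[1])).round(2) for a in(s,k)],C.mean(0))
# lid top edge (tab) : points high
p,d=r.capture("top");W=cloud("top",d);q=W[110:180,285:385].reshape(-1,3);q=q[q[:,2]>.24];print(len(q),q.mean(0),q.min(0),q.max(0))
# front rim ends by depth profile: mask between z .07-.09, exclude rack side
m=(abs(W[...,2]-.08)<.004); m[:, :293]=0; m[:150]=0
q=W[m]; print(cv2.minAreaRect(q[:,:2].astype(np.float32)*1000),cv2.boxPoints(cv2.minAreaRect(q[:,:2].astype(np.float32)*1000)))
```

```text
[[ 0.508   0.01    0.08  ]
 [ 0.5572 -0.1797  0.08  ]
 [ 0.6992 -0.1426  0.08  ]
 [ 0.6528  0.0493  0.08  ]]
[np.float64(0.196), np.float64(0.1467), np.float64(0.1973), np.float64(0.1501)]
[np.float64(15.17), np.float64(14.66)] [np.float64(14.55), np.float64(13.58)] [ 0.60430001 -0.06574173  0.08      ]
355 [ 0.70181278 -0.02875238  0.30823331] [ 0.51243033 -0.07874078  0.24007981] [0.73404386 0.04601638 1.03949025]
((553.7395629882812, -271.9113464355469), (674.5263671875, 225.30621337890625), 76.41270446777344) [[ 365.00717  -573.2704  ]
 [ 584.00775  -626.2008  ]
 [ 742.4719     29.447693]
 [ 523.4714     82.37811 ]]
```

```bash
cat >> h.py <<'E'
from scipy.spatial.transform import Rotation as Ro
YAW=np.radians(14.5);Hc=np.array([.604,-.066,0]);hx=np.array([np.cos(YAW),np.sin(YAW),0]);hy=np.array([-np.sin(YAW),np.cos(YAW),0])
def tgt(x,z,phi,lat=0):
    p=Hc+hx*x/1e3+hy*lat/1e3;p[2]=z/1e3;f=np.radians(phi)
    X=hx*np.cos(f)-np.array([0,0,np.sin(f)]);Y=-hy
    return p,np.stack([X,Y,np.cross(X,Y)],1)
def row(p,R):
    s=r.sense();A=s["ee_rot"]
    return np.r_[A.T@(p-s["tcp_pos"])*100,Ro.from_matrix(A.T@R).as_rotvec(degrees=True)/10].round(2)
def st():
    s=r.sense();q=s["tcp_pos"]-Hc
    X=s["ee_rot"][:,0]
    print("t",round(s["time_s"],2),"hx,lat,z",(np.array([q@hx,q@hy,q[2]])*1e3).round(1),"phi",np.degrees(np.arcsin(-X[2])).round(1),"F",s["wrist_force"].round(2),"J",s["joints"].round(0),"g",round(s["gripper_width"],2))
def lid():
    p,d=r.capture("top");W=cloud("top",d)-Hc
    a,b,c=W@hx*1e3,W@hy*1e3,W[...,2]*1e3
    m=(d>0)&(abs(b)<95)&(a>-120)&(a<160)&(c>95)&(c<300)
    return p,np.stack([a[m],b[m],c[m]],1)
E
python3 - <<'E'
from h import *
st()
p,L=lid();print(len(L))
th=np.arctan2(L[:,2]-81,75-L[:,0]);rr=np.hypot(L[:,2]-81,75-L[:,0]);k=(rr>40)&(rr<140);print(np.percentile(th[k],[10,50,90]).round(3),rr.max())
t=L[rr>160];print(t.min(0),t.max(0))
A=tgt(170,330,60);print(A,row(*A))
E
```

```text
t 0.2 hx,lat,z [-168.8  695.3  221.9] phi 89.9 F [ 0.59 -0.16  0.48] J [ 80.  22.   0.  -0. -68. -15.] g 1.0
2698
[1.788 1.798 1.807] 181.30784544767238
[110.72693748 -42.86915774 236.85612962] [124.45105469  46.35332147 257.17269749]
(array([ 0.7685851, -0.0234354,  0.33     ]), array([[ 0.48407382,  0.25038   , -0.83844045],
       [ 0.12519   , -0.96814764, -0.21683544],
       [-0.8660254 , -0.        , -0.5       ]])) [-10.76  31.81 -70.52  -3.88   2.88  -1.05]
```

Emit:
play_rows:
  plan:
    - [[-14,6,-14,-0.8,0.6,-0.2],[-14,12,-28,-1.6,1.2,-0.4],[-14,18,-42,-2.4,1.8,-0.6],[-14,24,-56,-3.2,2.4,-0.8],[-14,28,-62,-3.9,2.9,-1.0]]
  hand: 0

```text
time_s: 0.88
tcp_pos: [0.4577, 0.3463, 0.3166]
ee_rot: [[0.489, 0.257, -0.834], [0.122, -0.966, -0.227], [-0.864, 0.01, -0.504]]
wrist_force: [1.9, -0.1, 0.7]
gripper_width: 0.516
```

Run:
```python
from h import *
st();print(row(*tgt(170,340,60,2)))
```

```text
t 0.88 hx,lat,z [-38.4 435.8 316.6] phi 59.7 F [ 1.87 -0.05  0.71] J [ 63.   1. -31.  34. -43.  20.] g 0.52
[ 8.690e+00  4.354e+01 -1.872e+01  6.000e-02 -3.000e-02 -3.000e-02]
```

Emit:
play_rows:
  plan:
    - [[0,5,-4,0,0,0],[2,10.5,-6,0,0,0],[4,16,-8,0,0,0],[5.5,21.5,-10,0,0,0],[6.5,27,-12,0,0,0]]

```text
time_s: 1.5
tcp_pos: [0.6579, 0.1185, 0.3216]
ee_rot: [[0.486, 0.251, -0.837], [0.119, -0.968, -0.222], [-0.866, 0.008, -0.5]]
wrist_force: [0.8, 0.8, 0.7]
gripper_width: 0.021
```

Run:
```python
from h import *
st();print(row(*tgt(170,340,60,2)))
```

```text
t 1.5 hx,lat,z [ 98.4 165.1 321.6] phi 60.0 F [0.76 0.78 0.69] J [ 27.   9. -13.  10. -39.  71.] g 0.02
[ 2.1  16.34 -7.04  0.03 -0.   -0.04]
```

Emit:
play_rows:
  plan:
    - [[0.5,4,-4,0,0,0],[1,8,-7,0,0,0],[2,12,-7,0,0,0],[2,15.5,-7,0,0,0],[2,15.5,-7,0,0,0]]

```text
time_s: 2.12
tcp_pos: [0.7649, -0.0144, 0.3404]
ee_rot: [[0.486, 0.248, -0.838], [0.117, -0.969, -0.218], [-0.866, 0.008, -0.5]]
wrist_force: [0.3, 0.5, -0.9]
gripper_width: 0.002
```

Run:
```python
from h import *
p,L=lid();cv2.imwrite("pics/t1.png",p[60:270,180:460]);cv2.imwrite("pics/s1.png",r.capture("scene")[0])
st();print(row(*tgt(170,240,60,2)))
```

```text
t 2.23 hx,lat,z [168.7  12.2 340.9] phi 60.0 F [ 0.33  0.74 -0.62] J [ 11.  19.   8.  -2. -49.  95.] g 0.01
[ 8.81  0.93  4.94  0.02 -0.   -0.04]
```

View pics/s1.png

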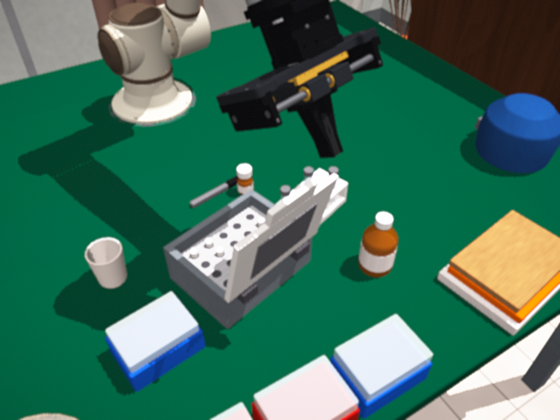

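The shut fingertips, at about (328,150), hang above and behind the lid's tab at (325,180). Next I lower them straight down.

Emit:
play_rows:
  plan:
    - [[3,0.9,1.7,0,0,0],[6,0.9,3.3,0,0,0],[8.8,0.9,5,0,0,0],[8.8,0.9,5,0,0,0]]

```text
time_s: 2.72
tcp_pos: [0.7657, -0.0198, 0.2364]
ee_rot: [[0.48, 0.253, -0.84], [0.119, -0.968, -0.223], [-0.869, 0.007, -0.495]]
wrist_force: [0.1, 0.1, 1.1]
gripper_width: 0.003
```

Run:
```python
from h import *
st()
for x in(142,120,100,80):print(row(*tgt(x,242,60,2)))
```

```text
t 2.73 hx,lat,z [168.1   4.2 236.4] phi 60.3 F [0.15 0.13 1.14] J [ 10.  23.  -1.  -4. -37.  97.] g 0.0
[-1.78  0.22  1.99  0.03  0.03 -0.03]
[-2.87  0.22  3.9   0.03  0.03 -0.03]
[-3.86  0.21  5.64  0.03  0.03 -0.03]
[-4.85  0.21  7.38  0.03  0.03 -0.03]
```

Emit:
play_rows:
  plan:
    - [[-1.4,0.2,1.3,0,0,0],[-1.8,0.2,2,0,0,0],[-2.2,0.2,2.7,0,0,0],[-2.5,0.2,3.3,0,0,0],[-2.9,0.2,3.9,0,0,0]]

```text
time_s: 3.35
tcp_pos: [0.7232, -0.0351, 0.2496]
ee_rot: [[0.494, 0.252, -0.832], [0.119, -0.968, -0.222], [-0.861, 0.01, -0.508]]
wrist_force: [2.4, 0.4, 4.8]
gripper_width: -0.001
```

```bash
cat >> h.py <<'E'
def ang():
    p,L=lid()
    rr=np.hypot(L[:,2]-81,75-L[:,0]);th=np.arctan2(L[:,2]-81,75-L[:,0]);k=(rr>40)&(rr<140)&(abs(L[:,1])>35)
    print("theta",np.percentile(th[k],[10,50,90]).round(3),k.sum());return p
E
python3 - <<'E'
from h import *
st();ang();st()
for x in(100,90,80,70):print(row(*tgt(x,246,60,2)))
E
```

```text
t 3.35 hx,lat,z [1.231e+02 1.000e-01 2.496e+02] phi 59.5 F [2.37 0.38 4.8 ] J [  9.  18.  -6.  -4. -35.  99.] g -0.0
theta [1.685 1.69  1.693] 46
t 3.4 hx,lat,z [1.216e+02 2.000e-01 2.486e+02] phi 59.7 F [0.24 1.18 0.88] J [  9.  18.  -6.  -4. -35.  99.] g 0.01
[-0.87 -0.18  1.99  0.03 -0.03 -0.04]
[-1.37 -0.18  2.86  0.03 -0.03 -0.04]
[-1.88 -0.19  3.72  0.03 -0.03 -0.04]
[-2.38 -0.19  4.58  0.03 -0.03 -0.04]
```

Emit:
play_rows:
  plan:
    - [[-0.2,0,0.4,0,0,0],[-0.4,0,0.8,0,0,0],[-0.6,0,1.2,0,0,0],[-0.7,0,1.6,0,0,0],[-0.9,0,2.0,0,0,0]]

```text
time_s: 4.03
tcp_pos: [0.6995, -0.0407, 0.2424]
ee_rot: [[0.485, 0.251, -0.838], [0.119, -0.968, -0.221], [-0.866, 0.008, -0.499]]
wrist_force: [0.8, -0.7, 1.9]
gripper_width: 0.005
```

Run:
```python
from h import *
st();ang();st()
for a in((90,246),(80,246),(74,246),(54,285),(-5,290),(-34,285),(-34,235),(-34,194)):print(a,row(*tgt(*a,60,2)))
```

```text
t 4.03 hx,lat,z [ 98.8   0.6 242.4] phi 60.1 F [ 0.81 -0.73  1.86] J [  9.  16.  -9.  -5. -34.  99.] g 0.01
theta [1.515 1.518 1.52 ] 41
t 4.08 hx,lat,z [ 98.2   0.6 242.4] phi 60.1 F [-0.08  0.93 -0.15] J [  9.  16. -10.  -5. -34.  99.] g 0.0
(90, 246) [-0.72 -0.14  0.53  0.03  0.01 -0.04]
(80, 246) [-1.22 -0.14  1.4   0.03  0.01 -0.04]
(74, 246) [-1.52 -0.14  1.92  0.03  0.01 -0.04]
(54, 285) [-5.9  -0.11  1.71  0.03  0.01 -0.04]
(-5, 290) [-9.28 -0.11  6.57  0.03  0.01 -0.04]
(-34, 285) [-1.029e+01 -1.200e-01  9.340e+00  3.000e-02  1.000e-02 -4.000e-02]
(-34, 235) [-5.960e+00 -1.600e-01  1.183e+01  3.000e-02  1.000e-02 -4.000e-02]
(-34, 194) [-2.400e+00 -1.900e-01  1.388e+01  3.000e-02  1.000e-02 -4.000e-02]
```

Emit:
play_rows:
  plan:
    - [[-0.3,0,0.4,0,0,0],[-0.6,0,0.8,0,0,0],[-0.9,0,1.2,0,0,0],[-1.1,0,1.5,0,0,0],[-1.3,0,1.8,0,0,0]]

```text
time_s: 4.7
tcp_pos: [0.6787, -0.0462, 0.2458]
ee_rot: [[0.487, 0.251, -0.837], [0.119, -0.968, -0.222], [-0.865, 0.008, -0.501]]
wrist_force: [-1.1, -0.0, -1.0]
gripper_width: 0.006
```

Run:
```python
from h import *
st();ang();st()
for a in((54,285),(-5,290),(-34,285),(-34,235),(-34,194)):print(a,row(*tgt(*a,60,2)))
```

```text
t 4.7 hx,lat,z [ 77.2   0.4 245.8] phi 59.9 F [-1.08 -0.01 -1.02] J [  8.  14. -12.  -5. -34. 100.] g 0.01
theta [1.486 1.51  1.586] 3
t 4.75 hx,lat,z [ 76.9   0.5 245.8] phi 59.9 F [-0.9   0.78 -0.2 ] J [  8.  14. -12.  -5. -34. 100.] g 0.01
(54, 285) [-4.54 -0.12  0.01  0.03 -0.01 -0.04]
(-5, 290) [-7.93 -0.13  4.87  0.03 -0.01 -0.04]
(-34, 285) [-8.95 -0.13  7.63  0.03 -0.01 -0.04]
(-34, 235) [-4.620e+00 -1.700e-01  1.013e+01  3.000e-02 -1.000e-02 -4.000e-02]
(-34, 194) [-1.070e+00 -2.100e-01  1.219e+01  3.000e-02 -1.000e-02 -4.000e-02]
```

Emit:
play_rows:
  plan:
    - [[-4.5,-0.1,0,0,0,0],[-7.5,-0.1,4.5,0,0,0],[-9,-0.1,8,0,0,0]]

```text
time_s: 5.12
tcp_pos: [0.5667, -0.0739, 0.2847]
ee_rot: [[0.489, 0.251, -0.836], [0.119, -0.968, -0.221], [-0.864, 0.009, -0.503]]
wrist_force: [-0.3, -1.1, -0.0]
gripper_width: 0.003
```

Run:
```python
from h import *
st();p=ang();cv2.imwrite("pics/t2.png",p)
for a in((-34,270),(-34,235),(-34,194)):print(a,row(*tgt(*a,60,2)))
```

```text
t 5.12 hx,lat,z [-38.1   1.7 284.7] phi 59.8 F [-0.34 -1.12 -0.03] J [  7.   2. -21.  -6. -38. 101.] g 0.0
theta [1.405 1.437 1.531] 268
(-34, 270) [ 1.56  0.01 -0.1   0.02  0.   -0.03]
(-34, 235) [ 4.6  -0.01  1.64  0.02  0.   -0.03]
(-34, 194) [ 8.15 -0.04  3.69  0.02  0.   -0.03]
```

View pics/t2.png

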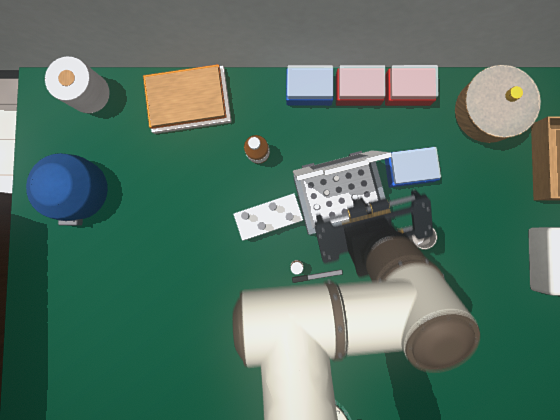

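The top view shows the lid as a thin, nearly upright white strip from (300,170) to (390,155), about 1.4 rad. The gripper at (370,225) is already in front of it, so I go down to the catching height.

Emit:
play_rows:
  plan:
    - [[4,0,1.4,0,0,0],[8.1,0,3.7,0,0,0],[8.1,0,3.7,0,0,0]]

```text
time_s: 5.55
tcp_pos: [0.5742, -0.0723, 0.1909]
ee_rot: [[0.479, 0.251, -0.841], [0.119, -0.968, -0.221], [-0.87, 0.006, -0.494]]
wrist_force: [-1.1, -0.8, 0.5]
gripper_width: 0.006
```

Run:
```python
from h import *
st();p=ang();st()
```

```text
t 5.55 hx,lat,z [-30.5   1.3 190.9] phi 60.4 F [-1.06 -0.8   0.5 ] J [  7.   8. -27.  -8. -26. 104.] g 0.01
theta [1.305 1.341 1.437] 546
t 5.6 hx,lat,z [-28.3   0.8 194.2] phi 60.1 F [-0.11  0.83  0.21] J [  7.   8. -27.  -8. -26. 104.] g 0.0
```

Run:
```python
from h import *
D=[(22.04,.453,90,.267,.565,.223),(8,-27,60.2,.5742,-.0723,.192),(2,-21,59.8,.5667,-.0739,.2847),(23,-1,60.3,.7657,-.0198,.2364),(14,-12,60,.6787,-.0462,.2458),(16,-9,60,.6995,-.0407,.2424),(18,-6,59.5,.7232,-.0351,.2496),(19,8,60,.7649,-.0144,.3404)]
from scipy.optimize import least_squares
def fk(k,j2,j3,ph,hz=True):
    L1,L2,Lt,H,d,e=k;a=np.radians(j2);b=np.radians(j2-j3);f=np.radians(ph)
    wr=d+L1*np.sin(a)+L2*np.cos(b)+e*np.sin(b); wz=H+L1*np.cos(a)-L2*np.sin(b)+e*np.cos(b)
    return wr,wz
def res(k):
    o=[]
    for j2,j3,ph,x,y,z in D:
        wr,wz=fk(k,j2,j3,ph);f=np.radians(ph)
        w=np.array([x,y])-hx[:2]*k[2]*np.cos(f); o+=[np.hypot(*w)-wr, z+k[2]*np.sin(f)-wz]
    return np.r_[o,(np.array(k)-[.45,.45,.3,.4,0,0])*.002]
s=least_squares(res,[.45,.45,.3,.4,0,0]);k=s.x;print(k,abs(s.fun[:-6]).max())
def ik(x,z,ph):
    p,R=tgt(x,z,ph,0);f=np.radians(ph);w=p[:2]-hx[:2]*k[2]*np.cos(f);wr=np.hypot(*w);wz=p[2]+k[2]*np.sin(f)
    q=least_squares(lambda j:np.array(fk(k,*j,ph))-[wr,wz],[5,-25]).x
    return q.round(1),"J5~",(q[0]-q[1]-ph).round(1)
for a in((-30,194,60),(-60,150,60),(-99,55,60),(-99,45,60),(-99,45,70),(-95,45,75),(-99,45,80)):print(a,ik(*a))
```

```text
[ 0.53570895  0.45623188  0.29187732  0.18470488  0.00431413 -0.00687901] 0.0078623933331734
(-30, 194, 60) (array([  8. , -27.2]), 'J5~', np.float64(-24.8))
(-60, 150, 60) (array([  8.9, -33.2]), 'J5~', np.float64(-17.9))
(-99, 55, 60) (array([ 16.2, -42. ]), 'J5~', np.float64(-1.8))
(-99, 45, 60) (array([ 17.5, -42.4]), 'J5~', np.float64(-0.2))
(-99, 45, 70) (array([ 17.8, -36.7]), 'J5~', np.float64(-15.5))
(-95, 45, 75) (array([ 18.9, -33.3]), 'J5~', np.float64(-22.8))
(-99, 45, 80) (array([ 19.8, -30.7]), 'J5~', np.float64(-29.5))
```

Emit:
play_rows:
  plan:
    - [[0,0,0,0,0,0],[0,0,0,0,0,0],[0,0,0,0,0,0],[0,0,0,0,0,0],[0,0,0,0,0,0]]

```text
time_s: 6.22
tcp_pos: [0.5765, -0.0722, 0.1951]
ee_rot: [[0.487, 0.251, -0.836], [0.119, -0.968, -0.221], [-0.865, 0.008, -0.501]]
wrist_force: [0.1, -0.0, -0.1]
gripper_width: 0.004
```

Run:
```python
from h import *
st();p=ang();st()
```

```text
t 6.22 hx,lat,z [-28.2   0.9 195.1] phi 59.9 F [ 0.14 -0.02 -0.14] J [  7.   8. -27.  -8. -25. 104.] g 0.0
theta [1.013 1.052 1.147] 1264
t 6.28 hx,lat,z [-28.4   0.9 194.9] phi 59.9 F [-1.24  0.17  0.1 ] J [  7.   8. -27.  -8. -25. 104.] g 0.0
```

Emit:
play_rows:
  plan:
    - [[0,0,0,0,0,0],[0,0,0,0,0,0],[0,0,0,0,0,0],[0,0,0,0,0,0],[0,0,0,0,0,0]]

```text
time_s: 6.9
tcp_pos: [0.5764, -0.0722, 0.1948]
ee_rot: [[0.487, 0.251, -0.837], [0.119, -0.968, -0.221], [-0.865, 0.008, -0.501]]
wrist_force: [-2.1, 0.6, 0.3]
gripper_width: 0.004
```

```bash
cat >> h.py <<'E'
def ang2():
    p,L=lid();L=L[(abs(L[:,1])>35)]
    rr=np.hypot(L[:,2]-81,75-L[:,0]);k=(rr>60)&(rr<145)&(L[:,2]>82)
    th=np.arctan2(L[:,2]-81,75-L[:,0])-np.arcsin(10/rr);print("theta(outer)",np.percentile(th[k],[10,50,90]).round(3),k.sum());return p
def sup(th,ph,s,gap=0):
    f=np.radians(ph);e=np.array([75-178*np.cos(th),81+178*np.sin(th)])
    n=np.array([np.sin(f),np.cos(f)]);d=np.array([np.cos(f),-np.sin(f)])
    return e-(9.5+gap)*n+s*d
E
python3 - <<'E'
from h import *
st();p=ang2();st();cv2.imwrite("pics/s3.png",r.capture("scene")[0])
for th,ph,s in((.87,60,25),(.7,62,25),(.5,65,25),(.35,67,25),(.2,70,25),(.1,71,25),(0,72,25)):
    q=sup(th,ph,s);print(th,ph,q.round(1),row(*tgt(*q,ph,1)))
E
```

```text
t 6.9 hx,lat,z [-28.3   1.  194.8] phi 59.9 F [-2.11  0.64  0.26] J [  7.   8. -27.  -8. -25. 104.] g 0.0
theta(outer) [0.912 0.924 0.946] 1147
t 6.95 hx,lat,z [-28.3   0.9 194.8] phi 59.9 F [-1.13 -0.06  0.69] J [  7.   8. -27.  -8. -25. 104.] g 0.0
0.87 60 [-35.5 190.6] [-0.   -0.01  0.84  0.03 -0.01 -0.04]
0.7 62 [-57.8 169.1] [ 0.75 -0.03  3.84  0.03 -0.21 -0.04]
0.5 65 [-79.3 139.7] [ 2.22 -0.06  7.18  0.03 -0.51 -0.04]
0.35 67 [-91.2 115.3] [ 3.73 -0.08  9.43  0.03 -0.71 -0.04]
0.2 70 [-99.8  89.6] [ 5.52 -0.1  11.46  0.02 -1.01 -0.04]
0.1 71 [-103.   72.] [ 6.89 -0.11 12.61  0.02 -1.11 -0.04]
0 72 [-104.3   54.3] [ 8.35 -0.13 13.62  0.02 -1.21 -0.04]
```

View pics/s3.png

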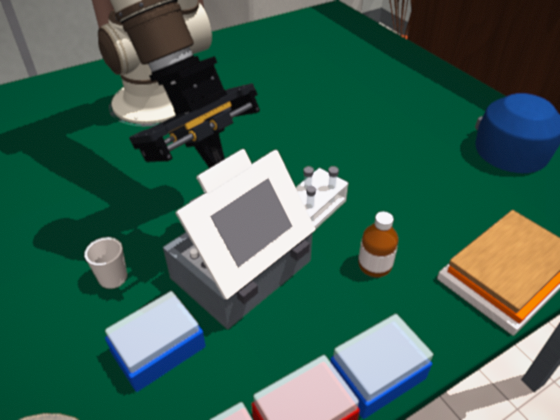

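The scene view shows the caught lid resting on the finger under the tab, at about (215,165). It reads about 0.92 rad and is not moving. Next I lower it in small steps.

Emit:
play_rows:
  plan:
    - [[0,0,0.8,0,0,0],[0.2,0,1.5,0,-0.05,0],[0.4,0,2.3,0,-0.1,0],[0.6,0,3.0,0,-0.15,0],[0.8,0,3.8,0,-0.2,0]]

```text
time_s: 7.62
tcp_pos: [0.5481, -0.0797, 0.1684]
ee_rot: [[0.457, 0.251, -0.853], [0.111, -0.968, -0.226], [-0.883, 0.008, -0.47]]
wrist_force: [-0.0, 0.0, -0.2]
gripper_width: 0.006
```

```bash
cat > low.py <<'E'
from h import *
import sys
st();ang2();st()
for a in sys.argv[1:]:
    th,ph=map(float,a.split(","));q=sup(th,ph,25);print(th,ph,row(*tgt(*q,ph,1)))
E
python3 low.py .65,63 .6,63.5 .55,64 .5,65
```

```text
t 7.62 hx,lat,z [-57.5   0.7 168.4] phi 62.0 F [-0.04  0.04 -0.17] J [  6.   8. -31.  -9. -24. 105.] g 0.01
theta(outer) [0.692 0.707 0.73 ] 1505
t 7.67 hx,lat,z [-58.6   0.9 167.4] phi 62.1 F [-0.84 -0.29 -1.1 ] J [  6.   8. -31.  -9. -24. 105.] g 0.01
0.65 63.0 [ 0.22 -0.02  0.7   0.02 -0.09 -0.04]
0.6 63.5 [ 0.61 -0.02  1.52  0.02 -0.14 -0.04]
0.55 64.0 [ 1.03 -0.03  2.32  0.02 -0.19 -0.04]
0.5 65.0 [ 1.49 -0.04  3.12  0.02 -0.29 -0.04]
```

Model and measurement agree (0.70 against 0.71 rad), so I keep going.

Emit:
play_rows:
  plan:
    - [[0.2,0,0.7,0,-0.1,0],[0.6,0,1.5,0,-0.15,0],[0.8,0,1.9,0,-0.2,0],[1.1,0,2.4,0,-0.25,0],[1.5,0,3.1,0,-0.3,0]]

```text
time_s: 8.3
tcp_pos: [0.5286, -0.085, 0.1407]
ee_rot: [[0.411, 0.251, -0.876], [0.099, -0.968, -0.231], [-0.906, 0.008, -0.423]]
wrist_force: [-1.5, -1.0, -1.1]
gripper_width: 0.003
```

```bash
python3 low.py .45,66 .4,67 .35,68 .3,69 .25,70
```

```text
t 8.3 hx,lat,z [-77.8   0.5 140.7] phi 65.0 F [-1.47 -1.04 -1.08] J [  6.   9. -33.  -8. -23. 105.] g 0.0
theta(outer) [0.5   0.519 0.545] 1699
t 8.35 hx,lat,z [-78.7   0.6 139.6] phi 65.1 F [-1.05 -1.15 -1.55] J [  6.   9. -33.  -8. -23. 105.] g 0.0
0.45 66.0 [ 0.5  -0.04  0.79  0.02 -0.09 -0.04]
0.4 67.0 [ 1.06 -0.05  1.51  0.02 -0.19 -0.04]
0.35 68.0 [ 1.66 -0.06  2.19  0.02 -0.29 -0.04]
0.3 69.0 [ 2.28 -0.06  2.85  0.02 -0.39 -0.04]
0.25 70.0 [ 2.94 -0.07  3.47  0.02 -0.49 -0.04]
```

Emit:
play_rows:
  plan:
    - [[0.4,0,0.7,0,-0.1,0],[0.9,0,1.3,0,-0.15,0],[1.4,0,1.9,0,-0.25,0],[1.9,0,2.4,0,-0.3,0],[2.3,0,2.85,0,-0.4,0]]

```text
time_s: 8.98
tcp_pos: [0.5125, -0.0894, 0.1073]
ee_rot: [[0.347, 0.251, -0.904], [0.083, -0.968, -0.237], [-0.934, 0.008, -0.357]]
wrist_force: [-3.2, 0.2, -0.2]
gripper_width: 0.005
```

```bash
python3 low.py .27,69.5 .24,70 .21,70.5 .18,71 .15,71.5
```

```text
t 8.97 hx,lat,z [-94.4   0.3 107.3] phi 69.1 F [-3.2   0.16 -0.2 ] J [  6.  12. -35.  -7. -23. 104.] g 0.01
theta(outer) [0.293 0.313 0.34 ] 1822
t 9.03 hx,lat,z [-94.7   0.4 106.7] phi 69.2 F [-2.47 -0.35 -0.25] J [  6.  12. -35.  -7. -23. 104.] g 0.0
0.27 69.5 [ 0.39 -0.07  0.36  0.02 -0.03 -0.04]
0.24 70.0 [ 0.82 -0.07  0.69  0.02 -0.08 -0.04]
0.21 70.5 [ 1.25 -0.08  1.01  0.02 -0.13 -0.04]
0.18 71.0 [ 1.7  -0.08  1.32  0.02 -0.18 -0.04]
0.15 71.5 [ 2.15 -0.08  1.61  0.02 -0.23 -0.04]
```

```bash
python3 low.py .27,69.2 .24,69.4 .21,69.6 .18,69.8 .15,70
```

```text
t 9.03 hx,lat,z [-94.7   0.4 106.7] phi 69.2 F [-2.47 -0.35 -0.25] J [  6.  12. -35.  -7. -23. 104.] g 0.0
theta(outer) [0.289 0.31  0.336] 1816
t 9.07 hx,lat,z [-94.5   0.4 107. ] phi 69.1 F [-3.88 -1.03 -0.52] J [  6.  12. -35.  -7. -23. 104.] g 0.01
0.27 69.2 [ 0.42 -0.07  0.38  0.02 -0.01 -0.04]
0.24 69.4 [ 0.85 -0.07  0.7   0.02 -0.03 -0.04]
0.21 69.6 [ 1.29 -0.08  1.01  0.02 -0.05 -0.04]
0.18 69.8 [ 1.74 -0.08  1.3   0.02 -0.07 -0.04]
0.15 70.0 [ 2.2  -0.08  1.58  0.02 -0.09 -0.04]
```

Emit:
play_rows:
  plan:
    - [[0.4,0,0.35,0,0,0],[0.8,0,0.7,0,-0.03,0],[1.3,0,1.0,0,-0.05,0],[1.7,0,1.3,0,-0.07,0],[2.2,0,1.6,0,-0.1,0]]

```text
time_s: 9.7
tcp_pos: [0.5062, -0.0912, 0.0813]
ee_rot: [[0.333, 0.251, -0.909], [0.079, -0.968, -0.239], [-0.94, 0.008, -0.342]]
wrist_force: [-4.7, 1.8, -0.5]
gripper_width: 0.002
```

```bash
python3 low.py .13,70 .11,70.2 .09,70.4 .07,70.6 .05,70.8
```

```text
t 9.7 hx,lat,z [-1.01e+02  1.00e-01  8.13e+01] phi 70.0 F [-4.72  1.79 -0.47] J [  6.  14. -37.  -7. -20. 105.] g 0.0
theta(outer) [0.141 0.163 0.19 ] 1842
t 9.75 hx,lat,z [-1.013e+02  1.000e-01  8.060e+01] phi 70.1 F [-4.41  1.79 -1.34] J [  6.  14. -37.  -7. -20. 105.] g 0.01
0.13 70.0 [ 0.29 -0.09  0.17  0.02  0.01 -0.04]
0.11 70.2 [ 0.6  -0.09  0.34  0.02 -0.01 -0.04]
0.09 70.4 [ 0.92 -0.09  0.5   0.02 -0.03 -0.04]
0.07 70.6 [ 1.24 -0.1   0.66  0.02 -0.05 -0.04]
0.05 70.8 [ 1.56 -0.1   0.81  0.02 -0.07 -0.04]
```

Emit:
play_rows:
  plan:
    - [[0.3,0,0.15,0,0,0],[0.6,0,0.35,0,0,0],[0.9,0,0.5,0,-0.03,0],[1.2,0,0.65,0,-0.05,0],[1.55,0,0.8,0,-0.07,0]]

```text
time_s: 10.38
tcp_pos: [0.504, -0.0919, 0.0641]
ee_rot: [[0.321, 0.251, -0.913], [0.076, -0.968, -0.24], [-0.944, 0.008, -0.33]]
wrist_force: [-5.7, 1.7, -1.7]
gripper_width: 0.008
```

```bash
python3 low.py .03,71 .01,71.2 -.01,71.4 -.03,71.6 -.05,72
```

```text
t 10.38 hx,lat,z [-103.3   -0.    64.1] phi 70.7 F [-5.7   1.69 -1.73] J [  6.  16. -37.  -8. -18. 105.] g 0.01
theta(outer) [0.05  0.069 0.097] 1611
t 10.43 hx,lat,z [-103.4   -0.    63.6] phi 70.8 F [-4.72  0.86 -1.53] J [  6.  16. -37.  -8. -18. 105.] g 0.01
0.03 71.0 [ 0.37 -0.11  0.17  0.02 -0.02 -0.04]
0.01 71.2 [ 0.7  -0.11  0.3   0.02 -0.04 -0.04]
-0.01 71.4 [ 1.03 -0.11  0.42  0.02 -0.06 -0.04]
-0.03 71.6 [ 1.37 -0.11  0.54  0.02 -0.08 -0.04]
-0.05 72.0 [ 1.7  -0.12  0.66  0.02 -0.12 -0.04]
```

Emit:
play_rows:
  plan:
    - [[0.35,0,0.15,0,0,0],[0.7,0,0.3,0,-0.03,0],[1.0,0,0.45,0,-0.05,0],[1.35,0,0.55,0,-0.07,0],[1.7,0,0.8,0,-0.1,0]]

```text
time_s: 11.05
tcp_pos: [0.5052, -0.0926, 0.0469]
ee_rot: [[0.312, 0.252, -0.916], [0.071, -0.968, -0.241], [-0.947, 0.01, -0.32]]
wrist_force: [-1.2, 0.0, -0.3]
gripper_width: 0.006
```

```bash
python3 low.py
python3 - <<'E'
from h import *
cv2.imwrite("pics/s4.png",r.capture("scene")[0])
for a in((-112,46),(-135,50),(-150,60),(-150,250)):print(a,row(*tgt(*a,72,0)))
E
```

```text
t 11.05 hx,lat,z [-102.3   -1.    46.9] phi 71.3 F [-1.17  0.02 -0.3 ] J [  6.  18. -38.  -8. -16. 106.] g 0.01
theta(outer) [0.04  0.052 0.08 ] 76
t 11.1 hx,lat,z [-102.4   -1.    46.5] phi 71.4 F [-0.19 -1.01  0.51] J [  6.  18. -38.  -8. -16. 106.] g 0.0
(-112, 46) [-0.25 -0.09  0.94  0.02 -0.06 -0.05]
(-135, 50) [-1.36 -0.09  2.99  0.02 -0.06 -0.05]
(-150, 60) [-2.78 -0.08  4.09  0.02 -0.06 -0.05]
(-150, 250) [-2.079e+01  1.000e-01 -1.970e+00  2.000e-02 -6.000e-02 -5.000e-02]
```

View pics/s4.png

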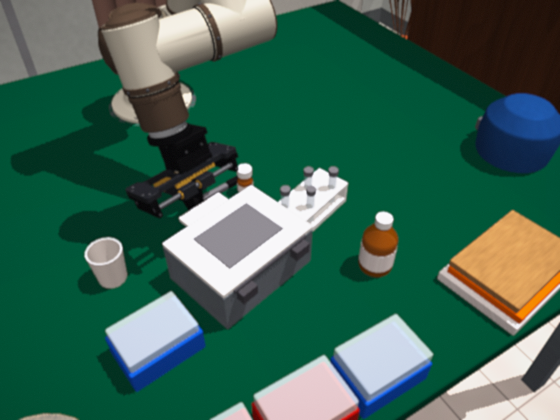

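The lid looks shut, with its flat top at (240,235). The finger has come free in front of the tab, so I back it off and then raise it.

Emit:
play_rows:
  plan:
    - [[-0.2,0,0.9,0,0,0],[-0.7,0,1.9,0,0,0],[-1.4,0,3.0,0,0,0],[-2.0,0,4.0,0,0,0],[-2.0,0,4.0,0,0,0]]

```text
time_s: 11.78
tcp_pos: [0.4591, -0.1039, 0.0528]
ee_rot: [[0.308, 0.251, -0.918], [0.072, -0.968, -0.24], [-0.949, 0.008, -0.316]]
wrist_force: [-0.1, -0.2, 0.4]
gripper_width: 0.004
```

Run:
```python
from h import *
st();print(row(*tgt(-150,250,72,0)))
```

```text
t 11.78 hx,lat,z [-149.8   -0.4   52.8] phi 71.6 F [-0.09 -0.15  0.4 ] J [  5.  14. -42.  -9. -16. 108.] g 0.0
[-18.72   0.12  -6.2    0.02  -0.04  -0.04]
```

Emit:
play_rows:
  plan:
    - [[-3,0,-0.8,0,0,0],[-6.5,0,-2,0,0,0],[-11,0,-3.5,0,0,0],[-15,0,-5,0,0,0],[-18.7,0,-6.2,0,0,0]]

```text
time_s: 12.4
tcp_pos: [0.4597, -0.102, 0.2514]
ee_rot: [[0.309, 0.251, -0.917], [0.072, -0.968, -0.241], [-0.948, 0.009, -0.317]]
wrist_force: [1.2, 0.6, 0.4]
gripper_width: 0.006
```

Emit:
play_rows:
  plan:
    - [[0,0,0,0,0,0],[0,0,0,0,0,0],[0,0,0,0,0,0]]

```text
time_s: 12.78
tcp_pos: [0.4588, -0.1021, 0.2478]
ee_rot: [[0.304, 0.251, -0.919], [0.072, -0.968, -0.241], [-0.95, 0.008, -0.312]]
wrist_force: [-0.0, 1.0, 0.6]
gripper_width: 0.005
```

Run:
```python
from h import *
st();p,d=r.capture("top");W=cloud("top",d);q=W-Hc
a,b,c=q@hx*1e3,q@hy*1e3,W[...,2]*1e3
for lo,hi in((-60,-40),(-30,-10),(0,30),(40,65)):
    m=(d>0)&(abs(b)<90)&(a>lo)&(a<hi);print(lo,hi,m.sum(),np.median(c[m]).round(1))
cv2.imwrite("pics/t5.png",p);cv2.imwrite("pics/s5.png",r.capture("scene")[0])
m=((W[...,2]>0.006)&(d>0)).astype(np.uint8)
n,l,s,cc=cv2.connectedComponentsWithStats(m)
for i in range(1,n):
    if s[i,4]>60: g=W[l==i]; print(s[i],g.min(0).round(3),g.max(0).round(3))
```

```text
t 12.78 hx,lat,z [-149.7    1.5  247.8] phi 71.8 F [-0.01  0.98  0.6 ] J [  6.  -3. -28.  -3. -47. 101.] g 0.01
-60 -40 627 91.2
-30 -10 638 92.2
0 30 941 92.3
40 65 773 91.2
[  45   56   64   57 2521] [0.824 0.545 0.006] [0.934 0.654 0.118]
[ 143   64   88   70 4786] [0.769 0.217 0.006] [0.948 0.444 0.056]
[ 286   65   47   41 1866] [ 0.844 -0.048  0.006] [0.928 0.071 0.075]
[ 336   65  102   41 3995] [ 0.844 -0.309  0.006] [ 0.931 -0.059  0.076]
[ 455   65  105  135 6582] [ 0.598 -0.633  0.006] [ 0.915 -0.361  0.158]
[244 135  26  29 558] [0.69  0.113 0.006] [0.748 0.172 0.124]
[ 384  147   57   40 1829] [ 0.629 -0.314  0.006] [ 0.727 -0.185  0.07 ]
[ 294  151   97   89 5955] [ 0.495 -0.179  0.007] [0.709 0.049 0.099]
[  26  153   82   73 4458] [0.525 0.535 0.006] [0.7   0.699 0.133]
[ 234  194   69   46 1815] [0.492 0.028 0.006] [0.606 0.198 0.096]
[  246   224   243   196 25877] [ 0.046 -0.295  0.006] [0.533 0.104 0.608]
[ 529  227   31   69 1999] [ 0.368 -0.578  0.007] [ 0.528 -0.544  0.093]
[290 260  13  14 144] [0.411 0.027 0.008] [0.44  0.057 0.065]
```

View pics/t5.png

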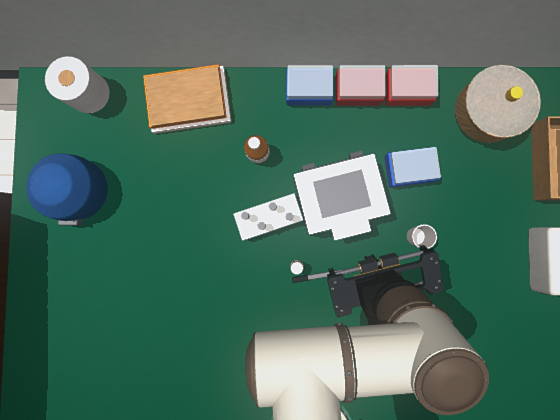

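View pics/s5.png

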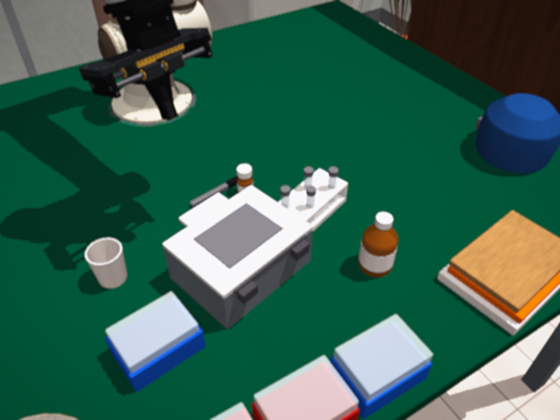

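The lid is level at 91–92 mm across its top, nothing touches it, and every bystander stands where it did. I'm handing the job in.

```bash
python3 -c "
from station import r
r.finish_job();print('done')"
```

```text
the job is handed in; nothing more can be done
done
```

The lid is shut and I have handed the job in; no verdict was reported. I pulled the lid over its balance point with the shut fingertips from behind, then crossed over it and caught it on the upper side of the fingers at about 0.92 rad. I lowered it at roughly 0.15–0.35 rad/s and backed the arm clear.

- **Lid:** its top reads 91–92 mm from front to hinge, so it is level, and nothing touches it.
- **Forces:** the wrist never read more than about 6 N at any check.
- **Bystanders:** the tip box, rack, vial and reagent bottle measured within about 1 mm of where they started. The gripper partly hid the beaker and the marker from above in the last check. I judged those two by eye from the scene picture, where they look unmoved.
- **One reading disagreed:** just after the lid closed, with the arm partly hiding it, the camera angle still read about 0.05 rad. It came from only 76 points, and the height check after the arm moved clear showed the lid level.

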